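# Unlatch the T-handle and slide the cutter case open

### The job

Open the green cutter case: push the red release button beside the T-handle so that the handle pops out, turn the handle clockwise (seen from above) until you feel it come up softly against its buffer, then slide the lid all the way back and let go, leaving the handle out and turned. Press gently, do not force the handle on past its buffer and do not drag at the lid while it is still latched; leave the loose things around it where they are.

Things in the scene. Friction and masses are not known exactly. Their poses are not given: they have to be found in the camera images.
- case: the cutter case, fixed on a plywood board. Origin: centre of the board's underside, on the bench. Its z is up; the lid slides open along its +y. Board 320 (x) x 460 (y) x 18 mm; green case on it 210 (x) x 400 (y) mm; the lid's flat top is 118 mm above the bench. On the lid sits a dark steel pan, its top 138 mm above the bench, spanning x -75 to +86 mm and y -32 to +32 mm with the lid shut. The case stays put
- lid (a joint): travel of the aluminium sliding lid along the case's +y, m: 0 shut, 0.130 fully open (end stop). Handle, pan and button ride on it. About 3 N of friction; it can slide only when the latch is fully undone
- button_top (a point): centre of the top of the red release button, a rounded rocking bar 26 mm long and 18 mm across whose crest stands 9 mm above the pan; it lies 82 mm from the handle's axis along the case's +x. Press it straight down: the handle is released after roughly 2 to 4 mm, at 5 to 12 N, and it bottoms at about 6 mm; it springs back. More than 20 N on it is too hard
- button: the rocking button itself; origin on its pivot 24 mm nearer the handle than button_top, 15 mm below the button's top; x axis along the case's x when not pressed
- pop (a joint): how far the T-handle stands out, m: 0 flush in its pan (held by the catch; it cannot be gripped or turned there), 0.028 popped out, held up by a spring (5 N presses it back a little)
- bar_mid (a point): centre of the black T-bar, 90 mm long, 16 mm wide, 18 mm tall (a yellow line along its top). It turns about its own centre. At turn 0 it lies along the case's x. Popped out, its underside is 10 mm above the pan and its centre 19 mm above the pan
- turn (a joint): angle of the T-handle, rad, 0 with the bar along the case's x, growing clockwise seen from above; friction about 0.06 N m. The hidden cam is clamped on the spindle differently in every case: its buffer is met somewhere between 0.57 and 1.37 rad and can only be felt. The latch is undone only from about 0.06 rad before that first touch to 0.12 rad after it
- spindle: the spindle that carries the T-bar and, hidden under the lid, the cam; origin on the turning axis level with the pan's top, x axis along the bar, z up
- stop: the rubber buffer for the cam, hidden under the lid and riding on it; origin on the handle's axis, 50 mm below the pan's top. The cam presses it 28 mm from the axis: from first touch the handle's torque climbs by about 2.4 N m per rad; more than 14 N on it (0.39 N m at the handle, on top of friction) is forcing it
- keeper: the latch post, hidden under the lid and fixed in the case. The cam bears on it if the lid is dragged while still latched; more than 20 N is forcing it
- collet: loose steel collet, 32 mm across and 38 mm tall, standing on the board's strip on the case's -x side; origin under its centre. Bystander: leave it where it is
- arbor: loose brass arbor, 28 mm across and 34 mm tall, standing on the board's strip on the case's +x side; origin under its centre. Bystander: leave it where it is
- spray_can: white and red spray can, 64 mm across, 170 mm tall; origin under its centre. Bystander: leave it where it is
- oil_bottle: white oil bottle with red cap, 52 mm across, 120 mm tall; origin under its centre. Bystander: leave it where it is
- parts_box: open grey plastic parts box 130 x 100 x 45 mm; origin under its centre. Bystander: leave it where it is
- wrench: steel wrench lying on the bench. Bystander: leave it where it is
- screwdriver: screwdriver with orange handle lying on the bench. Bystander: leave it where it is

How it is judged:
On the way, in this order (a step that is already met when the one before it is completed fails the run):
1. the handle has popped out, not yet turned, lid shut (value of joint pop above 0.022 m and value of joint turn below 0.25 rad and value of joint lid below 0.01 m), for 0.2 s.
2. the handle is turned, lid still shut (value of joint turn above 0.45 rad and value of joint lid below 0.01 m), for 0.1 s.
At the end, for the whole second after the job is handed in: the lid is slid back at least 115 mm of its 130 mm and at rest, the T-handle standing out (at least 22 mm) and left turned (more than 0.4 rad) (value of joint lid above 0.115 m and velocity of joint lid below 0.01 m/s and value of joint pop above 0.022 m and value of joint turn above 0.4 rad); the robot touches nothing.
It fails at once if the release button is pressed with more than 20 N (contact force between the fingers and button above 20 N).
It fails at once if the handle is forced against its buffer with more than 14 N (contact force between spindle and stop above 14 N).
It fails at once if the lid is dragged with more than 20 N on the latch post (contact force between spindle and keeper above 20 N).
It fails at once if a bystander is moved more than 30 mm (distance of any of collet, arbor, spray_can, oil_bottle, parts_box, wrench, screwdriver from where it was at the start of the episode above 0.03 m).
It also fails if it takes over 72 s, if anything falls off the work surface, if the arm or the gripper's body presses on something with over 40 N, if the wrist force passes 120 N, or if a joint passes its speed limit or range.

### The arm

A 6-joint arm with a two-finger parallel gripper is mounted at the origin on the work surface. World frame = base frame: x ahead of the robot, y to its left, z up, the work surface at z = 0. Lengths are in m, angles in rad, forces in N, time in s.
With the tool pointing down it reaches from about 0.325 to 1 m from the base axis. Payload 5.1 kg.
Tool frame: the origin (TCP) lies midway between the tips of the shut fingers; the grasp point (between the pads) lies manip.tcp_to_grasp behind it (manip.tcp_to_grasp is the distance from the TCP to the grasp point, in m); z points along the fingers, y is the direction in which the jaws open and shut (so a half turn about z gives the same grasp; the last joint's range is limited). The gripper opens to 85 mm and grips with 20 to 120 N. Pads are 22 mm wide; open, the fingers measure 114 mm over their backs; the gripper's body (76 mm by 85 mm) begins 54 mm behind the grasp point. The pads swing forward as they close: fully open they stand 13 mm farther back than shut.
Start: joints at [-1.427, 0.124, 1.65, -0, 1.367, -0.083], TCP at [0.146, -0.633, 0.211] pointing down, gripper open.
Joint ranges: [-2.61, 2.61], [-1.02, 2.33], [0.03, 2.71], [-1.35, 4.49], [0.32, 2.68], [-2.91, 2.91]. Speed limits (rad/s): [2.57, 2.57, 3.14, 3.14, 3.14, 3.14].

### API

Orientations are given as a unit quaternion [w, x, y, z].
In Python, from cell import manip gives the robot as it stands. The module is installed in compiled form; this text tells all that it offers.
- The arm moves only by the tool drive_tool, never from a script. Its arguments are lists of equal length, an entry for each row: "travel": the shift along the tool's x, y, z in mm, a list of three; "delta_rot": the turn, a rotation vector about the tool's x, y, z in rad, a list of three. In form: {"travel": [[tx, ty, tz], ...], "delta_rot": [[ax, ay, az], ...]}. A call has 1 to 5 rows; each row shifts and turns the pose as measured when the row begins, along the tool's axes as they then stand; what a row does not reach is not made up. A row lasts 1/12 s, in which the tool goes at most 41.7 mm and 7.16 degrees, less where a joint would pass 70% of its speed; a pose out of reach is approached as far as the arm can. A call is refused whole if a number of a shift passes 41.7 or a number of a turn 0.125, either way. A call with a gripper value outside its range is refused whole. "grip" is the opening, from -1 (shut) to 1 (fully open), set as the call begins (left out, the last holds). The fingers move at their own pace and stop on an object; "squeeze" is the grip in N (left out, the last holds). Time passes only in rows, so rows that do not move let the fingers close. It gives the time, the measured TCP pose, the force and the opening at its end, in the units of the state.
- manip.read_state(): the state, without advancing time (a new reading comes with each control period).
- manip.capture(name): name is "scene" or "side" or "wrist"; returns (picture, depth): 384x512x3 uint8, blue, green, red; 384x512 float32, m along the optical axis (not along the pixel's ray), 0 where there is no reading.
- manip.camera_info(name): a dict with "fovy" (degrees; the focal length in pixels is half the picture's height over the tangent of half this angle, whatever the lens; pixels are square), "cx", "cy" (the principal point, pixels), "eye" and "orientation" of the camera in the world; the wrist camera has in their place "mount" (4x4, takes a point from camera to tool coordinates, whose origin is the TCP and whose axes are the flange's). Camera axes: x right, y down, z forward; pixel columns grow to the right and rows downward; lengths in m; the calibration is good to about 2 mm. A picture is of the moment at which its call begins: read the wrist's pose just before it. camera_info takes no time and is no camera call.
- manip.hand_in(): hands the job in, once; it reports no verdict.
Trained networks look in the newest picture that a camera, given by its name, has taken for a name from the list of things; names that differ only in an ending like _2 or _b are one class to them, and where a whole thing is asked for, a point or a joint stands for the part that bears it (a point fixed in the world has none). Each returns a list of dicts, best first, with "conf" (0 to 1); they miss things now and then, are a little off and sometimes report something else, mostly with a low value. They report only what shows in the picture. A call takes as long as a camera call.
- manip.find_in(name, camera): "point" ([column, row] as shares, 0 to 1, of the picture: columns of its width, rows of its height, amid what is visible of it).
- manip.masks_of(name, camera): "region" (384x512 bool, what is visible of it) and "point" ([column, row] as shares, 0 to 1, of the picture: columns of its width, rows of its height, amid what is visible of it).
The state is a dict: "clock": time; "qpos": joint angles; "qvel": joint speeds; "joint_efforts": joint torques, N m; "tool_pos": TCP position; "tool_rot": TCP orientation; "contact_force": force on the tool from outside, world axes, zero at the start; "moment": the same for the moment, N m; "width": opening from 0.0 (shut) to 1.0 (fully open).
Only numpy, scipy, OpenCV 4.12 (cv2) and the standard library are available. Lean on these libraries where they do the work, as an engineer would, in place of code of your own. Each camera call takes 0.05 s, during which the arm holds its last target.

## Working session

There is one attempt and no reset: what is moved stays moved. The work goes in short steps, Python scripts to look and compute and a tool call to move; the robot and the scene stay as the last step left them, time stands still between calls to the robot, and variables do not carry over. Pictures are saved under pics/ and viewed, and the job is handed in when it is done.

Besides the shell and the picture viewer there is one more tool, called after "Call:" by a JSON object that holds its "name" and its "arguments". drive_tool: Moves the arm, as the interface text tells. Its arguments: {"type":"object","properties":{"travel":{"type":"array","items":{"type":"array","items":{"type":"number"}}},"delta_rot":{"type":"array","items":{"type":"array","items":{"type":"number"}}},"grip":{"type":"number"},"squeeze":{"type":"number"}},"required":["travel","delta_rot"]}

```bash
mkdir -p pics
cat > h.py <<'E'
import numpy as np, cv2
from cell import manip
from scipy.spatial.transform import Rotation as R
def q2R(q): return R.from_quat([q[1],q[2],q[3],q[0]]).as_matrix()
def cam(name, st=None):
    i=manip.camera_info(name); f=192/np.tan(np.radians(i['fovy'])/2)
    if 'mount' in i:
        st=st or manip.read_state(); T=np.eye(4);T[:3,:3]=q2R(st['tool_rot']);T[:3,3]=st['tool_pos']
        M=T@np.array(i['mount'])
    else:
        M=np.eye(4); o=np.array(i['orientation']); M[:3,:3]=o if o.shape==(3,3) else q2R(o); M[:3,3]=i['eye']
    return f,i['cx'],i['cy'],M
def px2w(c,uv,d):
    f,cx,cy,M=c; u=np.asarray(uv,float).reshape(-1,2); d=np.asarray(d,float).reshape(-1)
    P=np.c_[(u[:,0]-cx)/f*d,(u[:,1]-cy)/f*d,d]
    return P@M[:3,:3].T+M[:3,3]
def w2px(c,p):
    f,cx,cy,M=c; q=(np.asarray(p).reshape(-1,3)-M[:3,3])@M[:3,:3]
    return np.c_[q[:,0]/q[:,2]*f+cx,q[:,1]/q[:,2]*f+cy]
E
python3 - <<'E'
from h import *
s=manip.read_state(); print(s)
print(manip.tcp_to_grasp)
for n in ['scene','side','wrist']:
    im,d=manip.capture(n); cv2.imwrite(f'pics/a_{n}.png',im); np.save(f'pics/a_{n}.npy',d)
    print(n,manip.camera_info(n))
    for o in ['case','button_top','bar_mid']:
        r=manip.find_in(o,n); print(o,[(np.round(np.array(x['point'])*[512,384]).tolist(),round(x['conf'],2)) for x in r[:2]])
print(manip.read_state()['clock'])
E
```

```text
{'clock': 0.0, 'qpos': array([-1.42657578e+00,  1.24499944e-01,  1.65169937e+00,  4.04149136e-05,
        1.36754201e+00, -8.25975832e-02]), 'qvel': array([-0.00190429, -0.00114968,  0.00015705,  0.00067903, -0.00062094,
        0.00013693]), 'joint_efforts': array([-8.78753708e-04, -4.23619974e+01, -3.65455306e+01, -1.24674643e-04,
        6.98825112e-03,  1.26795922e-05]), 'tool_pos': array([ 0.146058  , -0.63268332,  0.20964144]), 'tool_rot': array([-1.07443354e-03,  9.93575972e-01,  1.13161976e-01, -1.33188818e-05]), 'contact_force': array([-0.15050775,  0.08866972, -0.04779821]), 'moment': array([ 0.04228349,  0.02019395, -0.05352172]), 'width': 0.9991994228960933}
0.0187
scene {'fovy': 55.525912197276575, 'cx': 258.95653291465266, 'cy': 193.7626216630574, 'eye': array([ 1.00286986, -0.63850055,  1.24148075]), 'orientation': array([-0.28980058,  0.90676413,  0.28960747, -0.09960897])}
case [([255.0, 230.0], 0.97)]
button_top [([266.0, 224.0], 0.47), ([305.0, 231.0], 0.47)]
bar_mid []
side {'fovy': 51.992410662303854, 'cx': 254.12829592468796, 'cy': 193.17709529116811, 'eye': array([0.24008733, 0.8974125 , 0.82348721]), 'orientation': array([ 0.0730302 , -0.14524022,  0.87766578, -0.4508599 ])}
case [([251.0, 213.0], 0.86)]
button_top []
bar_mid []
wrist {'fovy': 61.46806337173169, 'cx': 252.68954706608415, 'cy': 193.05880689533015, 'mount': array([[-4.64777850e-04, -9.60711177e-01, -2.77549668e-01,
         6.96788400e-02],
       [ 9.99999869e-01, -5.05840450e-04,  7.63423196e-05,
         4.99512467e-04],
       [-2.13738769e-04, -2.77549597e-01,  9.60711286e-01,
        -1.62800284e-01],
       [ 0.00000000e+00,  0.00000000e+00,  0.00000000e+00,
         1.00000000e+00]])}
case []
button_top []
bar_mid []
0.6
```

View pics/a_scene.png

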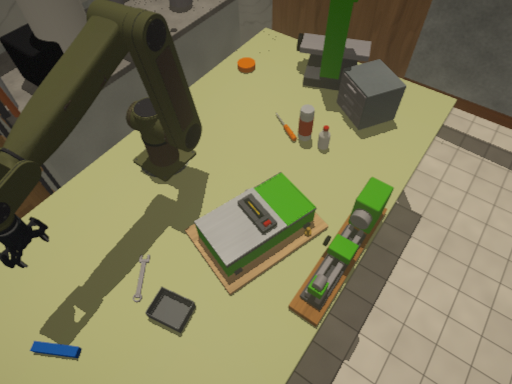

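View pics/a_side.png

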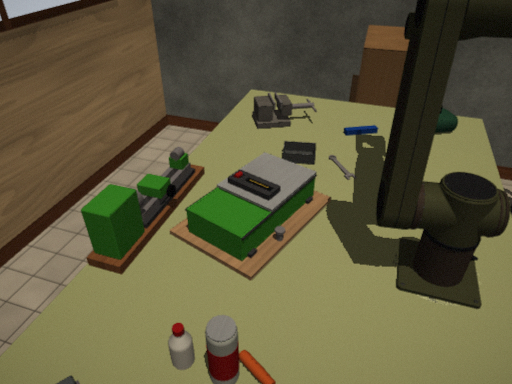

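View pics/a_wrist.png

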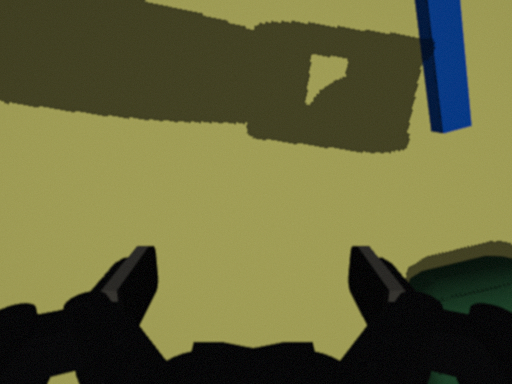

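Run:
```python
from h import *
for n in ['scene','side']:
    im=cv2.imread(f'pics/a_{n}.png'); d=np.load(f'pics/a_{n}.npy'); c=cam(n)
    hsv=cv2.cvtColor(im,cv2.COLOR_BGR2HSV)
    vv,uu=np.mgrid[:384,:512]
    P=px2w(c,np.c_[uu.ravel(),vv.ravel()],d.ravel()).reshape(384,512,3)
    roi=(P[...,2]>0.11)&(P[...,2]<0.16)&(np.hypot(P[...,0]-.5,P[...,1])<.5)
    H,S,V=[hsv[...,k] for k in range(3)]
    red=roi&((H<8)|(H>172))&(S>150)&(V>80)
    print(n,'red',red.sum(),P[red].mean(0) if red.any() else 0, np.argwhere(red).mean(0))
    lid=roi&(abs(P[...,2]-.118)<.004)&(S<60); 
    pts=P[lid][:,:2].astype(np.float32); print('lid',len(pts),P[lid].mean(0),cv2.minAreaRect(pts))
    pan=roi&(P[...,2]>.130)&(S<110)
    pts=P[pan][:,:2].astype(np.float32); print('pan',len(pts),P[pan].mean(0),cv2.minAreaRect(pts))
    gr=(P[...,2]>.03)&(abs(H.astype(int)-60)<15)&(S>150)&(np.hypot(P[...,0]-.5,P[...,1]+.1)<.35)
    print('green',gr.sum(),P[gr].mean(0),cv2.minAreaRect(P[gr][:,:2].astype(np.float32)))
    x0,y0=(170,150) if n=='scene' else (160,130)
    cv2.imwrite(f'pics/z_{n}.png',cv2.resize(im[y0:y0+140,x0:x0+180],None,fx=4,fy=4,interpolation=cv2.INTER_CUBIC))
```

```text
scene red 47 [0.60428177 0.07458792 0.13582243] [194.21276596 284.38297872]
lid 2707 [ 0.53997519 -0.15954654  0.11751157] ((0.6677869558334351, 0.06762683391571045), (0.7279837131500244, 0.48588424921035767), 84.7964859008789)
pan 1102 [ 0.61209305 -0.00539846  0.14095745] ((0.49202960729599, 0.17117556929588318), (0.6082417368888855, 0.9034942984580994), 82.36793518066406)
green 2200 [ 0.61237956 -0.0020439   0.09191398] ((0.5625237226486206, -0.07108530402183533), (0.401007741689682, 0.21124128997325897), 72.01341247558594)
side red 119 [0.56640481 0.33158748 0.12582643] [289.12605042 193.81512605]
lid 2207 [ 0.52774158 -0.13169717  0.11776352] ((0.4790226221084595, -0.10344308614730835), (0.8243281841278076, 0.39240556955337524), 6.072098255157471)
pan 1025 [0.47877074 0.02322979 0.14037927] ((0.5218265056610107, 0.01950514316558838), (0.6358956694602966, 0.8266854286193848), 47.433773040771484)
green 4266 [0.56996742 0.05867211 0.08730333] ((0.5099939107894897, -0.012560844421386719), (0.607483446598053, 0.31723469495773315), 17.47847557067871)
```

View pics/z_scene.png

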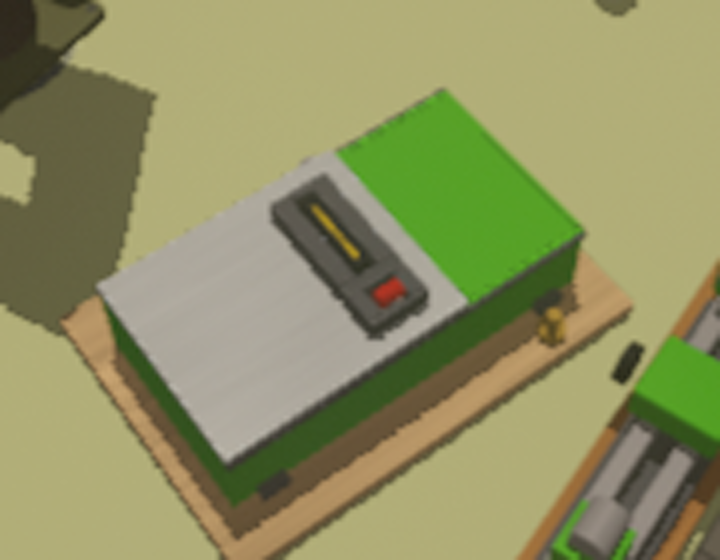

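View pics/z_side.png

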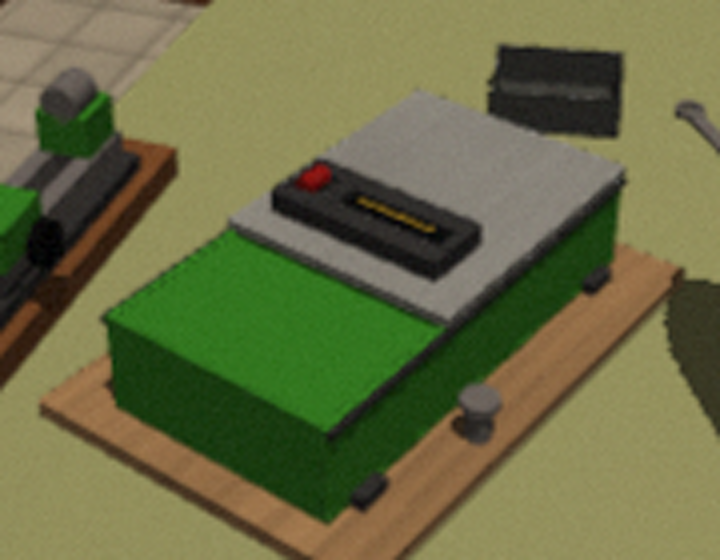

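```bash
cat >> h.py <<'E'
def ray(c,uv,z):
    f,cx,cy,M=c; u=np.asarray(uv,float).reshape(-1,2)
    D=np.c_[(u[:,0]-cx)/f,(u[:,1]-cy)/f,np.ones(len(u))]@M[:3,:3].T
    t=(z-M[2,3])/D[:,2]; return M[:3,3]+D*t[:,None]
E
python3 - <<'E'
from h import *
c=cam('scene'); f=lambda x,y:(170+(x-1.5)/4,150+(y-1.5)/4)
print(ray(c,[f(313,205),f(360,258)],.138).round(4), ray(c,[f(390,292)],.145).round(4))
print('lid corners',ray(c,[f(97,287),f(228,463),f(468,302),f(335,152)],.118).round(4),ray(c,[f(443,90),f(583,235)],.118).round(4))
c=cam('side'); f=lambda x,y:(160+(x-1.5)/4,130+(y-1.5)/4)
print(ray(c,[f(358,200),f(434,228)],.138).round(4), ray(c,[f(316,177)],.145).round(4))
print('lid corners',ray(c,[f(622,180),f(418,92),f(230,222),f(445,322)],.118).round(4))
E
```

```text
[[ 0.5148 -0.0524  0.138 ]
 [ 0.5837 -0.0744  0.138 ]] [[ 0.6283 -0.0915  0.145 ]]
lid corners [[ 0.4003 -0.226   0.118 ]
 [ 0.6038 -0.2916  0.118 ]
 [ 0.6819 -0.0464  0.118 ]
 [ 0.4864  0.0199  0.118 ]] [[0.5287 0.1431 0.118 ]
 [0.7291 0.0744 0.118 ]]
[[ 0.5832 -0.0725  0.138 ]
 [ 0.5154 -0.055   0.138 ]] [[ 0.6221 -0.0828  0.145 ]]
lid corners [[ 0.3974 -0.1994  0.118 ]
 [ 0.6    -0.2832  0.118 ]
 [ 0.6786 -0.0384  0.118 ]
 [ 0.4808  0.0292  0.118 ]]
```

```bash
cat >> h.py <<'E'
def plan(pos,yaw,n=5,vmax=40,wmax=0.12):
    """rows toward TCP pos, tool down with tool-x yaw"""
    s=manip.read_state(); p=np.array(s['tool_pos']); A=q2R(s['tool_rot'])
    T=np.c_[[np.cos(yaw),np.sin(yaw),0],[np.sin(yaw),-np.cos(yaw),0],[0,0,-1]]
    rv=R.from_matrix(A.T@T).as_rotvec(); 
    print('pos',p.round(4),'F',s['contact_force'].round(2),'M',s['moment'].round(3),'w',round(s['width'],3),'t',round(s['clock'],2),'q',s['qpos'].round(2))
    print('left: d(mm)',((pos-p)*1000).round(1),'rv',rv.round(4))
    tr=[];ro=[]
    for k in range(n):
        d=A.T@(np.asarray(pos)-p)*1000; m=np.linalg.norm(d); d=d*min(1,vmax/m) if m>0 else d
        rv=R.from_matrix(A.T@T).as_rotvec(); m=np.linalg.norm(rv); rv=rv*min(1,wmax/m) if m>0 else rv
        tr.append(d.round(1).tolist()); ro.append(rv.round(3).tolist())
        p=p+A@d/1000; A=A@R.from_rotvec(rv).as_matrix()
    print(tr);print(ro)
E
python3 -c "
from h import *
plan([.549,-.0635,.30],2.82,5)"
```

```text
pos [ 0.1461 -0.6333  0.2109] F [0.01 1.37 0.09] M [0.024 0.025 0.037] w 1.006 t 0.6 q [-1.43  0.12  1.65 -0.    1.37 -0.08]
left: d(mm) [402.9 569.8  89.1] rv [-0.      0.     -2.5932]
[[29.6, -26.4, -5.1], [32.6, -22.7, -5.1], [35.0, -18.6, -5.1], [37.0, -14.3, -5.1], [38.5, -9.8, -5.1]]
[[-0.0, 0.0, -0.12], [-0.0, 0.0, -0.12], [-0.0, 0.0, -0.12], [-0.0, 0.0, -0.12], [-0.0, 0.0, -0.12]]
```

Call:
{"name": "drive_tool", "arguments": {"travel": [[29.6,-26.4,-10],[32.6,-22.7,-10],[35,-18.6,-10],[37,-14.3,-10],[38.5,-9.8,-5]], "delta_rot": [[0,0,-0.12],[0,0,-0.12],[0,0,-0.12],[0,0,-0.12],[0,0,-0.12]], "grip": -1}}

```text
clock: 1.02
tool_pos: [0.2583, -0.4693, 0.2533]
tool_rot: [-0.003, 0.913, 0.408, 0.0]
contact_force: [1.1, -0.4, 0.4]
width: 0.3
```

```bash
python3 -c "
from h import *
plan([.549,-.0635,.30],2.82,5)"
```

```text
pos [ 0.2583 -0.4693  0.2533] F [ 1.11 -0.4   0.38] M [-0.004 -0.012 -0.009] w 0.3 t 1.02 q [-1.17 -0.15  1.85 -0.    1.45 -0.44]
left: d(mm) [290.7 405.8  46.7] rv [-1.0000e-03 -6.3000e-03 -1.9787e+00]
[[39.6, -4.3, -3.6], [39.8, 0.5, -3.6], [39.5, 5.2, -3.6], [38.6, 9.9, -3.7], [37.1, 14.5, -3.7]]
[[-0.0, -0.0, -0.12], [-0.0, -0.0, -0.12], [-0.0, -0.0, -0.12], [-0.0, -0.0, -0.12], [-0.0, -0.0, -0.12]]
```

Call:
{"name": "drive_tool", "arguments": {"travel": [[39.6,-4.3,-4],[39.8,0.5,-4],[39.5,5.2,-4],[38.6,9.9,-4],[37.1,14.5,-4]], "delta_rot": [[0,0,-0.12],[0,0,-0.12],[0,0,-0.12],[0,0,-0.12],[0,0,-0.12]]}}

```text
clock: 1.43
tool_pos: [0.3758, -0.2986, 0.277]
tool_rot: [0.0, 0.743, 0.669, 0.001]
contact_force: [1.6, 0.1, -0.2]
width: -0.003
```

```bash
python3 -c "
from h import *
plan([.549,-.0635,.30],2.82,5)"
```

```text
pos [ 0.3758 -0.2986  0.277 ] F [ 1.58  0.12 -0.18] M [-0.025 -0.072 -0.01 ] w -0.003 t 1.43 q [-0.78 -0.3   1.93  0.    1.5  -0.68]
left: d(mm) [173.2 235.1  23. ] rv [ 1.9000e-03  6.0000e-04 -1.3533e+00]
[[34.4, 20.2, -3.1], [31.7, 24.2, -3.1], [28.6, 27.8, -3.1], [25.1, 31.0, -3.1], [21.2, 33.8, -3.1]]
[[0.0, 0.0, -0.12], [0.0, 0.0, -0.12], [0.0, 0.0, -0.12], [0.0, 0.0, -0.12], [0.0, 0.0, -0.12]]
```

Call:
{"name": "drive_tool", "arguments": {"travel": [[34.4,20.2,-3],[31.7,24.2,-3],[28.6,27.8,-3],[25.1,31,-3],[21.2,33.8,-3]], "delta_rot": [[0,0,-0.12],[0,0,-0.12],[0,0,-0.12],[0,0,-0.12],[0,0,-0.12]]}}

```text
clock: 1.85
tool_pos: [0.4954, -0.1287, 0.2958]
tool_rot: [0.004, 0.501, 0.865, 0.001]
contact_force: [0.9, -0.9, 0.8]
width: -0.003
```

```bash
python3 -c "
from h import *
plan([.549,-.0635,.30],2.82,5)"
```

```text
pos [ 0.4954 -0.1287  0.2958] F [ 0.88 -0.93  0.76] M [-0.06   0.008 -0.031] w -0.003 t 1.85 q [-0.36 -0.23  1.85 -0.    1.51 -0.88]
left: d(mm) [53.6 65.2  4.2] rv [ 0.0025  0.0086 -0.7277]
[[14.1, 37.4, -1.9], [9.5, 38.8, -1.9], [0.5, 4.5, -0.2], [0.0, 0.0, 0.0], [0.0, 0.0, 0.0]]
[[0.0, 0.001, -0.12], [0.0, 0.001, -0.12], [0.0, 0.001, -0.12], [0.0, 0.001, -0.12], [0.0, 0.001, -0.12]]
```

Call:
{"name": "drive_tool", "arguments": {"travel": [[14.1,37.4,-2],[9.5,38.8,-2],[0.5,4.5,0],[0,0,0],[0,0,0]], "delta_rot": [[0,0.001,-0.12],[0,0.001,-0.12],[0,0.001,-0.12],[0,0.001,-0.12],[0,0.001,-0.12]]}}

```text
clock: 2.27
tool_pos: [0.5542, -0.0516, 0.3022]
tool_rot: [0.004, 0.21, 0.978, 0.001]
contact_force: [-0.8, 0.3, 0.3]
width: 0.001
```

Run:
```python
from h import *
plan([.549,-.0635,.30],2.82,2)
s=manip.read_state(); im,d=manip.capture('wrist'); cv2.imwrite('pics/b.png',im); np.save('pics/b.npy',d); np.save('pics/b_s.npy',np.r_[s['tool_pos'],s['tool_rot']])
for o in ['button_top','bar_mid']:
    r=manip.find_in(o,'wrist'); print(o,[(np.round(np.array(x['point'])*[512,384]).tolist(),round(x['conf'],2)) for x in r[:2]])
```

```text
pos [ 0.5542 -0.0516  0.3022] F [-0.78  0.34  0.3 ] M [-0.017  0.005  0.019] w 0.001 t 2.27 q [-0.19 -0.13  1.75  0.    1.51 -1.34]
left: d(mm) [ -5.2 -11.9  -2.2] rv [ 0.0043  0.008  -0.1006]
[[-0.1, -13.0, 2.2], [0.0, 0.0, 0.0]]
[[0.004, 0.008, -0.101], [-0.0, -0.0, 0.0]]
button_top []
bar_mid [([243.0, 167.0], 0.92)]
```

View pics/b.png

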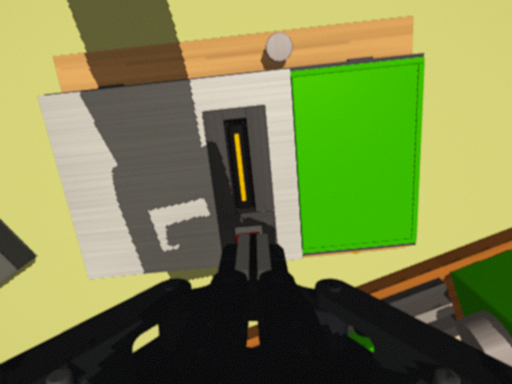

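Run:
```python
from h import *
a=np.load('pics/b_s.npy'); st=dict(tool_pos=a[:3],tool_rot=a[3:]); c=cam('wrist',st)
im=cv2.imread('pics/b.png'); hsv=cv2.cvtColor(im,cv2.COLOR_BGR2HSV); H,S,V=[hsv[...,k].astype(int) for k in range(3)]
d=np.load('pics/b.npy')
y=(abs(H-25)<8)&(S>180)&(V>120); y[:, :200]=0; y[:,290:]=0; y[:120]=0; y[215:]=0
pts=np.argwhere(y)[:,::-1]; P=ray(c,pts,.138); print(len(pts)); r=cv2.minAreaRect(P[:,:2].astype(np.float32)); print('yellow',r, cv2.boxPoints(r))
g=(abs(H-60)<12)&(S>200)&(V>150); g[:, :285]=0;g[:,425:]=0; g[250:]=0
n,l,stt,_=cv2.connectedComponentsWithStats(g.astype(np.uint8)); k=1+np.argmax(stt[1:,4]); pts=np.argwhere(l==k)[:,::-1]; P=ray(c,pts,.118)
r=cv2.minAreaRect(P[:,:2].astype(np.float32)); print('green',r); print(cv2.boxPoints(r))
pp=px2w(c,[[350,150],[350,220],[210,150],[90,130]],[d[150,350],d[220,350],d[150,210],d[130,90]]); print(pp.round(4))
def pt(u,v): return px2w(c,[[u,v]],d[v,u]).round(4)
print('bar',pt(240,170),pt(232,170))
```

```text
349
yellow ((0.5465150475502014, -0.06286954879760742), (0.0053510903380811214, 0.07077515125274658), 71.59992218017578) [[ 0.5120921  -0.05423821]
 [ 0.5792489  -0.07657841]
 [ 0.580938   -0.07150089]
 [ 0.5137812  -0.04916069]]
green ((0.598479151725769, 0.05412010848522186), (0.1323358565568924, 0.20286166667938232), 71.77153015136719)
[[ 0.48144066  0.02300097]
 [ 0.6741221  -0.04045556]
 [ 0.71551764  0.08523925]
 [ 0.5228362   0.14869578]]
[[ 0.5841  0.0533  0.1077]
 [ 0.6634  0.0259  0.1065]
 [ 0.5175 -0.0826  0.139 ]
 [ 0.4484 -0.1926  0.1177]]
bar [[ 0.5487 -0.0637  0.1388]] [[ 0.549  -0.0743  0.1179]]
```

```bash
python3 -c "
from h import *
plan([.626,-.089,.17],2.8216,5)"
```

```text
pos [ 0.5537 -0.0528  0.3021] F [ 0.3  -0.49  0.47] M [0.049 0.062 0.037] w 0.002 t 2.42 q [-0.19 -0.13  1.75  0.    1.51 -1.33]
left: d(mm) [  72.3  -36.2 -132.1] rv [ 0.004  0.008 -0.113]
[[-20.6, -0.8, 34.3], [-20.7, -3.0, 34.1], [-20.7, -3.0, 34.1], [-18.1, -2.6, 29.8], [0.0, 0.0, 0.0]]
[[0.004, 0.008, -0.113], [-0.0, 0.0, -0.0], [-0.0, 0.0, 0.0], [0.0, -0.0, 0.0], [0.0, -0.0, 0.0]]
```

Call:
{"name": "drive_tool", "arguments": {"travel": [[-20.6,-0.8,34],[-20.7,-3,34],[-20.7,-3,34],[-18,-2.6,25],[0,0,0]], "delta_rot": [[0.004,0.008,-0.113],[0,0,0],[0,0,0],[0,0,0],[0,0,0]]}}

```text
clock: 2.83
tool_pos: [0.631, -0.0928, 0.1783]
tool_rot: [0.007, 0.166, 0.986, -0.0]
contact_force: [-1.6, -0.2, -1.0]
width: 0.005
```

Run:
```python
from h import *
plan([.626,-.089,.155],2.8216,3,10)
im,d=manip.capture('wrist'); cv2.imwrite('pics/c.png',im)
im,d=manip.capture('scene'); cv2.imwrite('pics/c2.png',cv2.resize(im[150:290,170:350],None,fx=4,fy=4))
```

```text
pos [ 0.631  -0.0928  0.1783] F [-1.62 -0.21 -1.03] M [-0.017  0.035  0.012] w 0.005 t 2.83 q [-0.23  0.11  1.72  0.    1.3  -1.47]
left: d(mm) [ -5.    3.8 -23.3] rv [ 0.0014  0.0135 -0.0129]
[[2.6, 0.8, 9.6], [2.5, 0.9, 9.7], [1.0, 0.4, 3.9]]
[[0.001, 0.014, -0.013], [-0.0, 0.0, -0.0], [0.0, -0.0, -0.0]]
```

View pics/c.png

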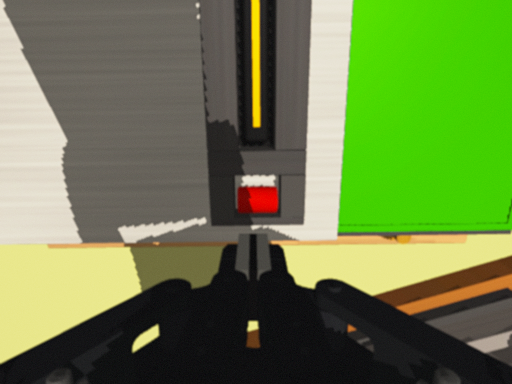

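View pics/c2.png

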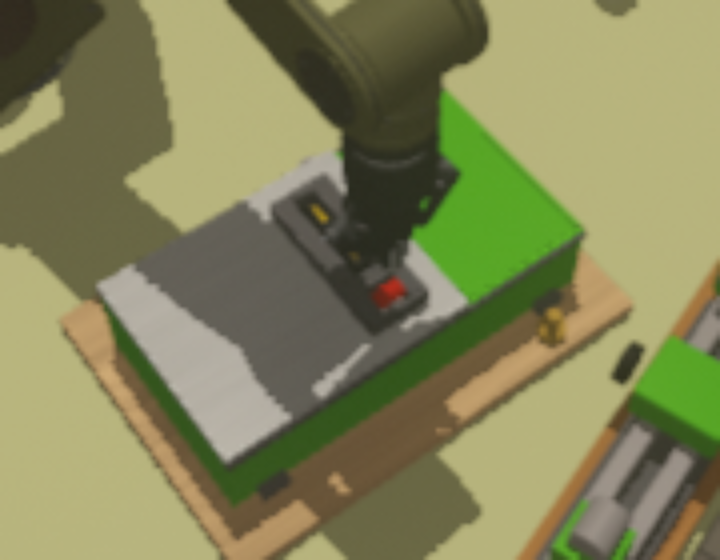

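Run:
```python
from h import *
c=cam('wrist'); print(ray(c,[[257.5,199.5],[238,199],[278,199],[257,187],[257,214],[257,176]],.146).round(4))
print(ray(c,[[256.5,127]],.138).round(4))
print(manip.read_state()['tool_pos'])
```

```text
[[ 0.6247 -0.0874  0.146 ]
 [ 0.6202 -0.0992  0.146 ]
 [ 0.6287 -0.0747  0.146 ]
 [ 0.6166 -0.085   0.146 ]
 [ 0.6341 -0.0909  0.146 ]
 [ 0.6097 -0.0826  0.146 ]]
[[ 0.5814 -0.0732  0.138 ]]
[ 0.63145997 -0.09216046  0.18329483]
```

```bash
python3 -c "
from h import *
plan([.625,-.088,.155],2.8216,5,8)"
```

```text
pos [ 0.6315 -0.0922  0.1833] F [-0.12 -0.38 -0.45] M [ 0.009  0.04  -0.003] w -0.0 t 2.93 q [-0.23  0.1   1.72  0.    1.3  -1.47]
left: d(mm) [ -6.5   4.2 -28.3] rv [ 0.0023  0.0184 -0.0112]
[[2.2, 0.5, 7.7], [2.0, 0.5, 7.7], [2.0, 0.5, 7.7], [1.4, 0.3, 5.1], [0.0, 0.0, 0.0]]
[[0.002, 0.018, -0.011], [0.0, 0.0, -0.0], [0.0, 0.0, -0.0], [-0.0, 0.0, -0.0], [-0.0, 0.0, -0.0]]
```

Call:
{"name": "drive_tool", "arguments": {"travel": [[2.2,0.5,7.7],[2,0.5,7.7],[2,0.5,7.7],[1.4,0.3,5],[0,0,0]], "delta_rot": [[0.002,0.018,-0.011],[0,0,0],[0,0,0],[0,0,0],[0,0,0]]}}

```text
clock: 3.35
tool_pos: [0.6261, -0.0878, 0.1618]
tool_rot: [0.006, 0.161, 0.987, -0.0]
contact_force: [0.5, 0.7, 0.3]
width: 0.002
```

```bash
python3 -c "
from h import *
plan([.625,-.088,.150],2.8216,3,8)"
```

```text
pos [ 0.6261 -0.0878  0.1618] F [0.45 0.73 0.3 ] M [-0.015  0.023 -0.021] w 0.002 t 3.35 q [-0.22  0.11  1.75  0.    1.27 -1.47]
left: d(mm) [ -1.1  -0.2 -11.8] rv [ 0.0015  0.011  -0.0026]
[[0.7, -0.4, 8.0], [0.3, -0.2, 3.8], [0.0, 0.0, 0.0]]
[[0.002, 0.011, -0.003], [0.0, 0.0, -0.0], [-0.0, -0.0, 0.0]]
```

Call:
{"name": "drive_tool", "arguments": {"travel": [[0.7,-0.4,5],[0.3,0,4],[0,0,2],[0,0,0]], "delta_rot": [[0.002,0.011,-0.003],[0,0,0],[0,0,0],[0,0,0]]}}

```text
clock: 3.68
tool_pos: [0.625, -0.0873, 0.1514]
tool_rot: [0.001, 0.159, 0.987, -0.0]
contact_force: [0.1, -0.5, -0.6]
width: 0.001
```

Call:
{"name": "drive_tool", "arguments": {"travel": [[0,0,0],[0,0,0]], "delta_rot": [[0,0,0],[0,0,0]]}}

```text
clock: 3.85
tool_pos: [0.6251, -0.0873, 0.1513]
tool_rot: [0.001, 0.159, 0.987, -0.0]
contact_force: [0.0, -0.8, 0.3]
width: 0.0
```

Call:
{"name": "drive_tool", "arguments": {"travel": [[0,0,2],[0,0,2],[0,0,0]], "delta_rot": [[0,0,0],[0,0,0],[0,0,0]]}}

```text
clock: 4.1
tool_pos: [0.6255, -0.0875, 0.1475]
tool_rot: [0.001, 0.159, 0.987, -0.0]
contact_force: [0.3, 0.9, 0.3]
width: -0.002
```

Call:
{"name": "drive_tool", "arguments": {"travel": [[0,0,1.5],[0,0,0]], "delta_rot": [[0,0,0],[0,0,0]]}}

```text
clock: 4.27
tool_pos: [0.6255, -0.0875, 0.1458]
tool_rot: [0.001, 0.159, 0.987, -0.0]
contact_force: [-0.2, -0.2, 0.0]
width: 0.002
```

Call:
{"name": "drive_tool", "arguments": {"travel": [[0,0,1],[0,0,0]], "delta_rot": [[0,0,0],[0,0,0]]}}

```text
clock: 4.43
tool_pos: [0.6255, -0.0875, 0.1446]
tool_rot: [0.001, 0.159, 0.987, -0.0]
contact_force: [0.9, 0.2, -0.0]
width: -0.003
```

Call:
{"name": "drive_tool", "arguments": {"travel": [[0,0,1],[0,0,0]], "delta_rot": [[0,0,0],[0,0,0]]}}

```text
clock: 4.6
tool_pos: [0.6256, -0.0875, 0.1435]
tool_rot: [0.001, 0.159, 0.987, -0.0]
contact_force: [0.0, 0.4, 0.2]
width: -0.001
```

Call:
{"name": "drive_tool", "arguments": {"travel": [[0,0,1],[0,0,0]], "delta_rot": [[0,0,0],[0,0,0]]}}

```text
clock: 4.77
tool_pos: [0.6256, -0.0875, 0.1425]
tool_rot: [0.001, 0.159, 0.987, -0.0]
contact_force: [-0.8, -0.2, -0.4]
width: 0.001
```

Run:
```python
from h import *
im,d=manip.capture('wrist'); cv2.imwrite('pics/d.png',im)
im,d=manip.capture('scene'); cv2.imwrite('pics/d2.png',cv2.resize(im[150:290,170:350],None,fx=4,fy=4))
```

```text
(no output)
```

View pics/d.png

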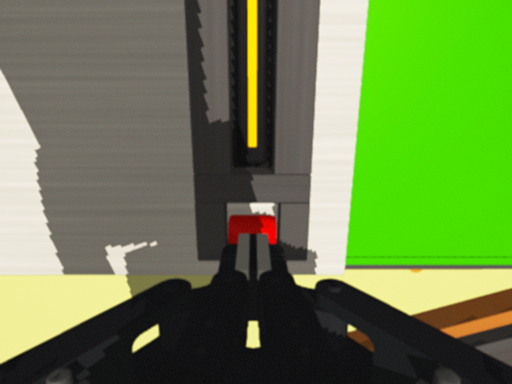

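View pics/d2.png

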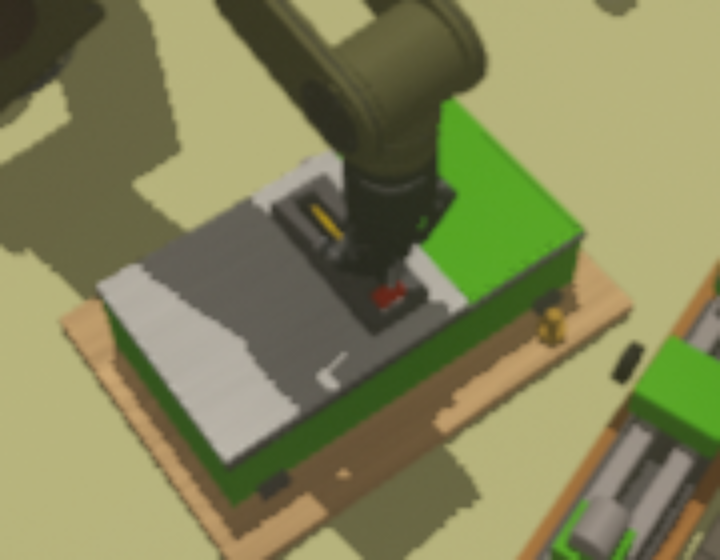

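Run:
```python
from h import *
s=manip.read_state(); c=cam('wrist',s); print(s['tool_pos'],s['contact_force'])
A=q2R(s['tool_rot'])
for o in [[0,0,0],[.011,0,0],[-.011,0,0],[0,0,-.01]]: print(o,w2px(c,s['tool_pos']+A@np.array(o)).round(1))
for z in (.138,.143,.147): print(z,ray(c,[[252,215],[252,230],[230,225],[276,225]],z).round(4).tolist())
im,d=manip.capture('wrist')
for r in range(196,260,4): print(r,px2w(c,[[265,r],[262,r]],[d[r,265],d[r,262]]).round(4).tolist())
```

```text
[ 0.62572893 -0.08755557  0.14274931] [ 0.26421273 -0.13725004  0.40461236]
[0, 0, 0] [[254.3 234.9]]
[0.011, 0, 0] [[254.3 215.9]]
[-0.011, 0, 0] [[254.3 253.2]]
[0, 0, -0.01] [[254.4 242.7]]
0.138 [[0.6161, -0.0857, 0.138], [0.6245, -0.0885, 0.138], [0.6178, -0.0991, 0.138], [0.6258, -0.0749, 0.138]]
0.143 [[0.6143, -0.0851, 0.143], [0.6225, -0.0878, 0.143], [0.616, -0.0981, 0.143], [0.6238, -0.0746, 0.143]]
0.147 [[0.6129, -0.0846, 0.147], [0.6209, -0.0873, 0.147], [0.6146, -0.0973, 0.147], [0.6222, -0.0744, 0.147]]
196 [[0.608, -0.0756, 0.1375], [0.6071, -0.077, 0.1389]]
200 [[0.6102, -0.0763, 0.1375], [0.6095, -0.0778, 0.1381]]
204 [[0.6189, -0.0783, 0.1174], [0.618, -0.08, 0.1183]]
208 [[0.6211, -0.079, 0.1183], [0.6203, -0.0807, 0.1188]]
212 [[0.6238, -0.0799, 0.1175], [0.6235, -0.0817, 0.1166]]
216 [[0.6182, -0.0789, 0.1397], [0.6181, -0.0806, 0.1386]]
220 [[0.6197, -0.0795, 0.1416], [0.6186, -0.0809, 0.1433]]
224 [[0.6209, -0.0799, 0.1443], [0.6208, -0.0816, 0.1432]]
228 [[0.6228, -0.0806, 0.1451], [0.6218, -0.082, 0.1462]]
232 [[0.6246, -0.0812, 0.1459], [0.6243, -0.0828, 0.1454]]
236 [[0.6165, -0.0795, 0.1699], [0.5581, -0.0659, 0.3053]]
240 [[0.6167, -0.0797, 0.1736], [0.616, -0.0809, 0.1743]]
244 [[0.6164, -0.0798, 0.1782], [0.616, -0.081, 0.1782]]
248 [[0.6168, -0.08, 0.1813], [0.6159, -0.0811, 0.1822]]
252 [[0.616, -0.08, 0.1865], [0.6151, -0.081, 0.1875]]
256 [[0.6164, -0.0802, 0.1891], [0.6156, -0.0812, 0.19]]
```

Run:
```python
from h import *
s=manip.read_state(); c=cam('wrist',s); A=q2R(s['tool_rot'])
im,d=manip.capture('wrist'); 
for r in (232,234,235,236,237,238,240,244,248):
    us=[238,242,246,250,252,254,258,262,266,270]
    P=(px2w(c,[[u,r] for u in us],[d[r,u] for u in us])-s['tool_pos'])@A*1000
    print(r,' '.join('%d/%d/%d'%tuple(p) for p in P))
cv2.imwrite('pics/e0.png',cv2.resize(im[190:290,190:320],None,fx=6,fy=6,interpolation=cv2.INTER_NEAREST))
im,d=manip.capture('side'); cv2.imwrite('pics/e.png',cv2.resize(im[130:250,190:340],None,fx=5,fy=5,interpolation=cv2.INTER_CUBIC))
```

```text
232 3/-8/-3 3/-6/-3 3/-4/-4 3/-2/-3 3/-1/-3 3/0/-3 2/1/-2 3/4/-3 3/6/-3 3/8/-3
234 2/-8/-4 11/-5/-25 11/-3/-24 11/-2/-24 11/-1/-25 11/0/-24 11/1/-24 10/3/-24 11/5/-24 2/8/-3
235 2/-8/-4 11/-5/-26 11/-3/-26 10/-2/-24 10/-1/-23 11/0/-25 11/1/-25 11/3/-26 11/5/-25 1/8/-4
236 0/-8/-3 11/-5/-26 11/-3/-27 10/-2/-26 10/-1/-26 11/0/-27 11/1/-27 11/3/-27 11/5/-27 0/8/-3
237 11/-7/-28 11/-5/-28 10/-3/-27 10/-2/-27 11/-1/-28 11/0/-28 11/1/-28 10/3/-27 11/5/-28 0/8/-4
238 11/-7/-30 11/-5/-30 11/-3/-29 11/-2/-28 10/-1/-28 10/0/-28 11/1/-29 11/3/-29 11/5/-29 0/8/-3
240 10/-7/-30 11/-5/-31 11/-3/-31 10/-2/-30 11/-1/-31 10/0/-30 11/1/-31 10/3/-30 11/5/-31 -1/8/-3
244 11/-7/-37 11/-5/-35 11/-3/-35 11/-1/-35 11/-1/-35 11/0/-35 10/1/-34 10/3/-34 11/4/-35 7/7/-27
248 11/-6/-39 10/-5/-38 10/-3/-38 10/-1/-37 11/-1/-39 11/0/-39 11/1/-40 11/3/-39 10/4/-39 7/6/-31
```

View pics/e.png

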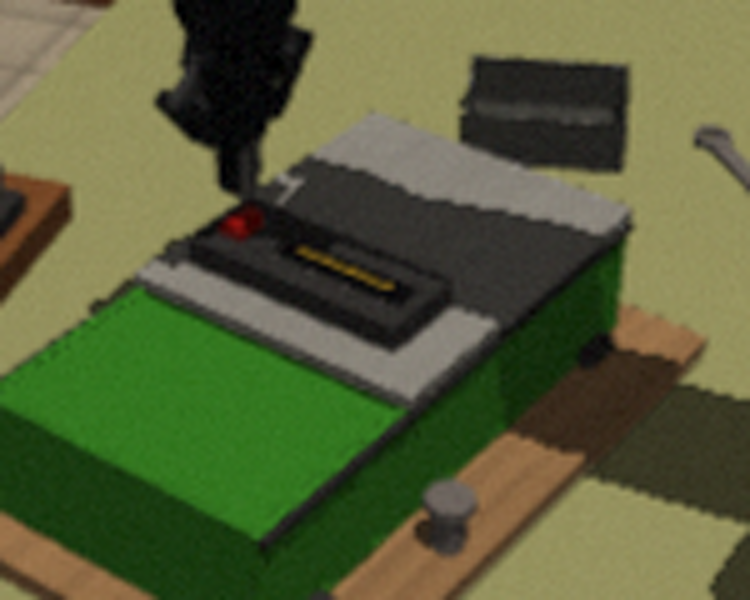

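View pics/e0.png

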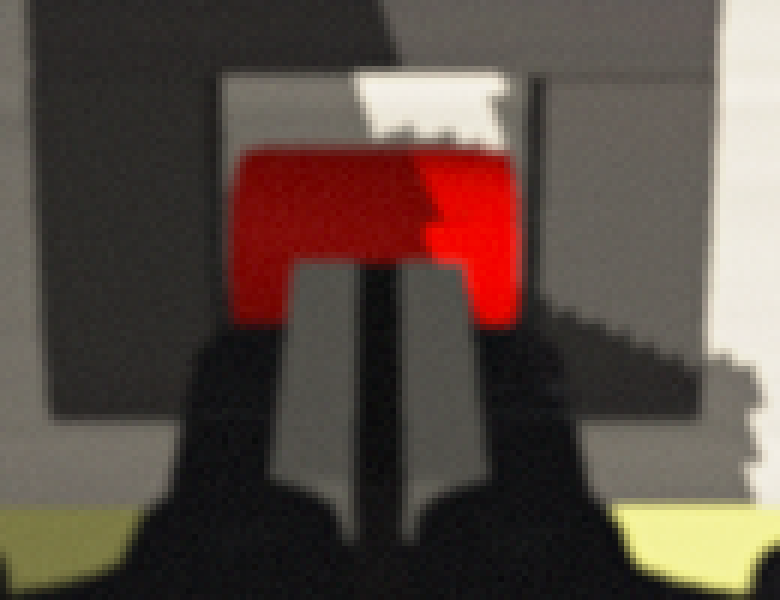

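Call:
{"name": "drive_tool", "arguments": {"travel": [[0,0,3],[0,0,3],[0,0,2],[0,0,0]], "delta_rot": [[0,0,0],[0,0,0],[0,0,0],[0,0,0]]}}

```text
clock: 5.35
tool_pos: [0.6259, -0.0876, 0.1342]
tool_rot: [0.002, 0.159, 0.987, -0.0]
contact_force: [0.6, -1.0, -1.0]
width: -0.0
```

Call:
{"name": "drive_tool", "arguments": {"travel": [[0,0,2],[0,0,2],[0,0,1],[0,0,0]], "delta_rot": [[0,0,0],[0,0,0],[0,0,0],[0,0,0]]}}

```text
clock: 5.68
tool_pos: [0.6256, -0.0875, 0.1281]
tool_rot: [0.001, 0.159, 0.987, -0.0]
contact_force: [0.2, 0.4, -0.1]
width: -0.002
```

Call:
{"name": "drive_tool", "arguments": {"travel": [[0,0,1],[0,0,1],[0,0,0]], "delta_rot": [[0,0,0],[0,0,0],[0,0,0]]}}

```text
clock: 5.93
tool_pos: [0.6259, -0.0876, 0.1266]
tool_rot: [0.002, 0.159, 0.987, -0.0]
contact_force: [-0.6, -0.1, 0.8]
width: 0.002
```

Vision (not the nominal TCP) shows the tip about 24 mm higher; approach continues by feel.

Call:
{"name": "drive_tool", "arguments": {"travel": [[0,0,1],[0,0,0]], "delta_rot": [[0,0,0],[0,0,0]]}}

```text
clock: 6.1
tool_pos: [0.6263, -0.0877, 0.1267]
tool_rot: [0.002, 0.159, 0.987, -0.0]
contact_force: [0.2, -0.6, 0.6]
width: 0.002
```

Call:
{"name": "drive_tool", "arguments": {"travel": [[0,0,1],[0,0,0]], "delta_rot": [[0,0,0],[0,0,0]]}}

```text
clock: 6.27
tool_pos: [0.6268, -0.0878, 0.1266]
tool_rot: [0.003, 0.159, 0.987, -0.001]
contact_force: [-1.2, 0.0, 0.2]
width: 0.002
```

Call:
{"name": "drive_tool", "arguments": {"travel": [[0,0,1],[0,0,0]], "delta_rot": [[0,0,0],[0,0,0]]}}

```text
clock: 6.43
tool_pos: [0.627, -0.0879, 0.1266]
tool_rot: [0.003, 0.159, 0.987, -0.001]
contact_force: [0.1, -0.3, 1.0]
width: 0.004
```

Run:
```python
from h import *
s=manip.read_state(); 
for k in ('qpos','qvel','joint_efforts','tool_pos','contact_force','moment','clock'): print(k,np.round(s[k],4))
c=cam('wrist',s); A=q2R(s['tool_rot'])
im,d=manip.capture('wrist'); cv2.imwrite('pics/f0.png',cv2.resize(im[150:300,160:350],None,fx=4,fy=4))
for r in (226,230,232,234,236,238,240):
    us=[234,238,242,246,250,254,258,262,266,270,274]
    P=(px2w(c,[[u,r] for u in us],[d[r,u] for u in us])-s['tool_pos'])@A*1000
    print(r,' '.join('%d/%d/%d'%tuple(p) for p in P))
im,d=manip.capture('side'); cv2.imwrite('pics/f.png',cv2.resize(im[130:250,190:340],None,fx=5,fy=5,interpolation=cv2.INTER_CUBIC))
print(manip.read_state()['contact_force'])
```

```text
qpos [-2.2370e-01  1.4830e-01  1.7691e+00 -7.0000e-04  1.2180e+00 -1.4753e+00]
qvel [ 0.0003 -0.0003  0.0006  0.0005 -0.0076 -0.0011]
joint_efforts [-4.92000e-02 -4.06735e+01 -3.42986e+01  3.40000e-03 -2.40000e-01
  1.00000e-04]
tool_pos [ 0.627  -0.0879  0.1266]
contact_force [ 0.0691 -0.3336  0.9963]
moment [0.0458 0.1454 0.0187]
clock 6.4333
226 10/-10/-12 10/-8/-13 10/-6/-13 10/-4/-12 10/-2/-12 10/0/-13 10/1/-12 10/3/-12 10/5/-12 10/7/-12 10/9/-13
230 9/-9/-17 9/-8/-15 9/-6/-16 9/-4/-16 9/-2/-15 9/0/-16 9/1/-16 9/3/-14 9/5/-16 9/7/-15 9/9/-15
232 8/-9/-16 9/-7/-17 8/-6/-15 8/-4/-17 7/-2/-14 8/0/-16 8/1/-17 8/3/-16 8/5/-16 8/7/-15 8/9/-16
234 8/-9/-17 7/-8/-17 11/-5/-25 11/-3/-25 11/-2/-24 11/0/-24 11/1/-24 11/3/-24 11/5/-24 8/7/-17 7/9/-16
236 7/-9/-17 7/-7/-18 11/-5/-27 11/-3/-26 10/-2/-26 10/0/-25 11/1/-26 10/3/-26 11/5/-26 7/7/-18 7/9/-17
238 6/-9/-18 11/-7/-29 10/-5/-28 10/-3/-28 10/-2/-28 11/0/-29 11/1/-29 11/3/-29 10/5/-28 6/7/-18 6/9/-19
240 5/-9/-18 11/-7/-31 11/-5/-31 11/-3/-31 11/-2/-31 70/0/-162 11/1/-31 11/3/-31 10/5/-30 5/7/-19 5/9/-19
[-0.5634082  -0.06644931  3.40826486]
```

View pics/f.png

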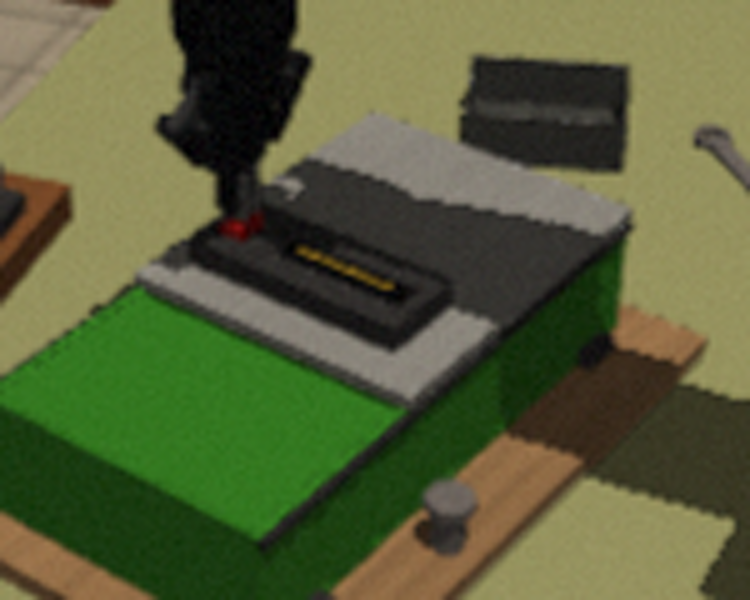

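View pics/f0.png

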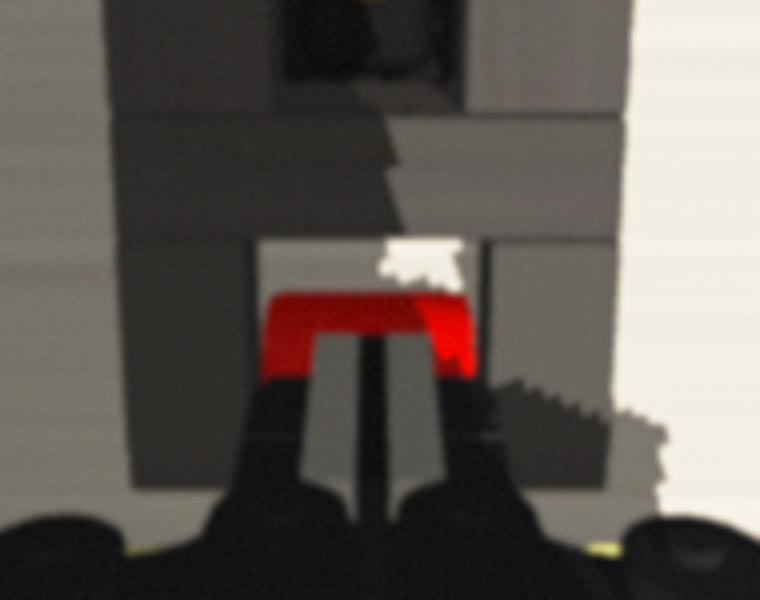

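Call:
{"name": "drive_tool", "arguments": {"travel": [[0,0,1.5]], "delta_rot": [[0,0.005,0]]}}

```text
clock: 6.62
tool_pos: [0.6273, -0.0879, 0.1259]
tool_rot: [0.001, 0.159, 0.987, -0.0]
contact_force: [-3.1, 0.5, 9.4]
width: 0.001
```

Call:
{"name": "drive_tool", "arguments": {"travel": [[0,0,2]], "delta_rot": [[0,0,0]]}}

```text
clock: 6.7
tool_pos: [0.6277, -0.088, 0.1253]
tool_rot: [0.001, 0.159, 0.987, -0.0]
contact_force: [-4.4, 0.4, 9.8]
width: -0.002
```

Call:
{"name": "drive_tool", "arguments": {"travel": [[0.5,0,2]], "delta_rot": [[0,0,0]]}}

```text
clock: 6.78
tool_pos: [0.6279, -0.0881, 0.1249]
tool_rot: [0.002, 0.159, 0.987, -0.0]
contact_force: [-2.6, 0.1, 9.5]
width: 0.002
```

Call:
{"name": "drive_tool", "arguments": {"travel": [[0.5,0,2]], "delta_rot": [[0,0,0]]}}

```text
clock: 6.87
tool_pos: [0.6281, -0.0882, 0.1246]
tool_rot: [0.003, 0.159, 0.987, -0.0]
contact_force: [-2.3, 0.9, 8.5]
width: 0.003
```

Call:
{"name": "drive_tool", "arguments": {"travel": [[0.5,0,2.5]], "delta_rot": [[0,0.005,0]]}}

```text
clock: 6.95
tool_pos: [0.6283, -0.0882, 0.1241]
tool_rot: [0.001, 0.159, 0.987, -0.0]
contact_force: [-3.3, 0.4, 4.0]
width: -0.0
```

Call:
{"name": "drive_tool", "arguments": {"travel": [[0.5,0,2.5]], "delta_rot": [[0,0.003,0]]}}

```text
clock: 7.03
tool_pos: [0.629, -0.0884, 0.1228]
tool_rot: [0.001, 0.159, 0.987, -0.0]
contact_force: [1.8, -0.4, 4.6]
width: -0.002
```

Call:
{"name": "drive_tool", "arguments": {"travel": [[0,0,-5],[0,0,-20],[0,0,-30],[0,0,-10],[0,0,0]], "delta_rot": [[0,0,0],[0,0,0],[0,0,0],[0,0,0],[0,0,0]]}}

```text
clock: 7.45
tool_pos: [0.6264, -0.0878, 0.1847]
tool_rot: [-0.003, 0.159, 0.987, 0.0]
contact_force: [0.3, -0.7, -0.5]
width: -0.005
```

Run:
```python
from h import *
s=manip.read_state(); np.save('pics/g_s.npy',np.r_[s['tool_pos'],s['tool_rot']])
im,d=manip.capture('wrist'); cv2.imwrite('pics/g.png',im); np.save('pics/g.npy',d)
im,d=manip.capture('side'); cv2.imwrite('pics/g2.png',cv2.resize(im[130:250,190:340],None,fx=5,fy=5,interpolation=cv2.INTER_CUBIC))
plan([.548,-.063,.19],2.8216,1)
```

```text
pos [ 0.6256 -0.0877  0.1826] F [0.22 0.57 0.34] M [ 0.054  0.012 -0.028] w 0.004 t 7.55 q [-0.22  0.11  1.71  0.    1.33 -1.48]
left: d(mm) [-77.6  24.7   7.4] rv [-0.0008 -0.0092  0.0011]
[[39.9, -0.4, -3.2]]
[[-0.001, -0.009, 0.001]]
```

View pics/g.png

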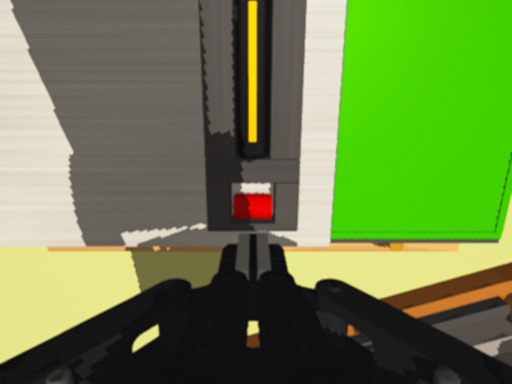

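View pics/g2.png

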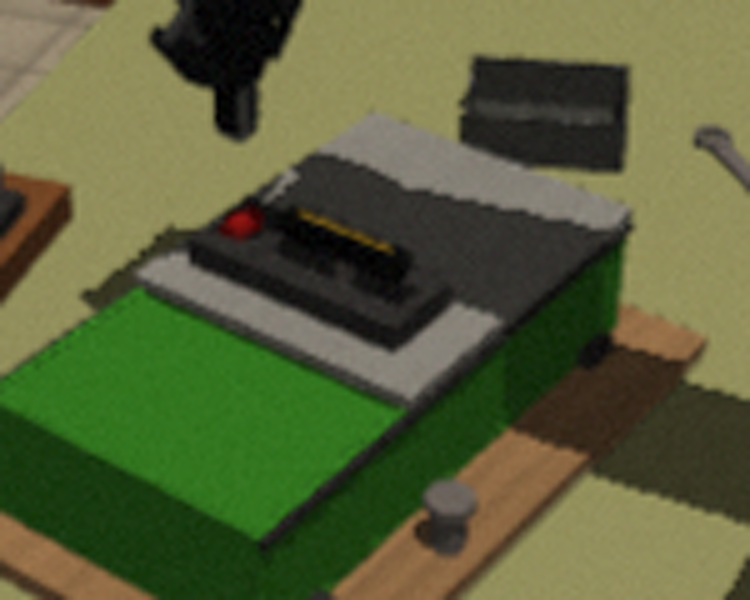

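Call:
{"name": "drive_tool", "arguments": {"travel": [[40,0,-5],[40,0,-5],[1,0,0],[0,0,0]], "delta_rot": [[0,-0.009,0],[0,0,0],[0,0,0],[0,0,0]], "grip": 0.1, "squeeze": 25}}

```text
clock: 7.88
tool_pos: [0.5408, -0.0606, 0.1768]
tool_rot: [-0.012, 0.159, 0.987, 0.0]
contact_force: [1.1, -0.8, 0.8]
width: 0.549
```

Run:
```python
from h import *
s=manip.read_state(); c=cam('wrist',s)
im,d=manip.capture('wrist'); cv2.imwrite('pics/h.png',im)
hsv=cv2.cvtColor(im,cv2.COLOR_BGR2HSV); H,S,V=[hsv[...,k].astype(int) for k in range(3)]
y=((abs(H-26)<7)&(S>180)&(V>150)).astype(np.uint8)
n,l,stt,_=cv2.connectedComponentsWithStats(y); print(stt[1:][stt[1:,4]>60])
v=[k for k in range(1,n) if stt[k,4]>60]
for k in v:
    P=ray(c,np.argwhere(l==k)[:,::-1],.166); r=cv2.minAreaRect(P[:,:2].astype(np.float32)); print(k,r)
plan([.548,-.063,.15],2.8216,3)
```

```text
[[250 179   9  43 302]]
1 ((0.5251238346099854, -0.05558491498231888), (0.004484711214900017, 0.024648243561387062), 71.90019226074219)
pos [ 0.5405 -0.0605  0.1763] F [-1.15  0.34 -0.08] M [ 0.019 -0.095 -0.038] w 0.548 t 7.93 q [-0.21 -0.07  1.91 -0.    1.33 -1.46]
left: d(mm) [  7.5  -2.5 -26.3] rv [-0.0035 -0.0266  0.0003]
[[-8.6, 0.1, 26.1], [0.0, 0.0, 0.0], [0.0, 0.0, 0.0]]
[[-0.003, -0.027, 0.0], [0.0, -0.0, 0.0], [-0.0, -0.0, 0.0]]
```

View pics/h.png

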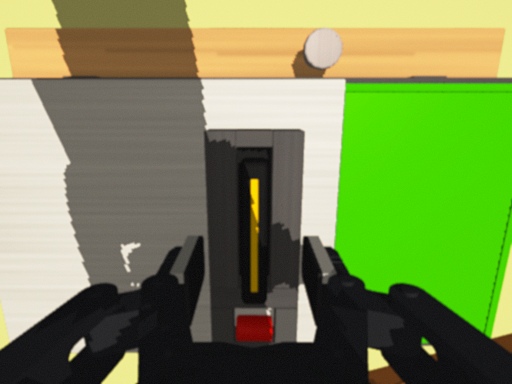

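Run:
```python
from h import *
c=cam('wrist'); P=ray(c,[[254.5,179],[254.8,292.5],[254.5,157],[254.5,303]],.166);print(P.round(4),(P[0]+P[1])/2)
plan([.548,-.063,.15],2.8216,1)
```

```text
[[ 0.5131 -0.0513  0.166 ]
 [ 0.5801 -0.0733  0.166 ]
 [ 0.5015 -0.0475  0.166 ]
 [ 0.5869 -0.0757  0.166 ]] [ 0.54662279 -0.06230416  0.166     ]
pos [ 0.5405 -0.0605  0.1763] F [-1.15  0.34 -0.08] M [ 0.019 -0.095 -0.038] w 0.548 t 7.93 q [-0.21 -0.07  1.91 -0.    1.33 -1.46]
left: d(mm) [  7.5  -2.5 -26.3] rv [-0.0035 -0.0266  0.0003]
[[-8.6, 0.1, 26.1]]
[[-0.003, -0.027, 0.0]]
```

Call:
{"name": "drive_tool", "arguments": {"travel": [[-7,0,13],[-1,0,10],[0,0,0]], "delta_rot": [[-0.003,-0.027,0],[0,0,0],[0,0,0]]}}

```text
clock: 8.18
tool_pos: [0.5489, -0.0634, 0.1508]
tool_rot: [0.0, 0.159, 0.987, -0.0]
contact_force: [0.1, 0.3, -0.7]
width: 0.55
```

Run:
```python
from h import *
plan([.547,-.0625,.127],2.8216,3,10)
```

```text
pos [ 0.5489 -0.0634  0.1508] F [ 0.11  0.34 -0.68] M [0.035 0.017 0.027] w 0.55 t 8.18 q [-0.21 -0.05  1.93 -0.    1.26 -1.46]
left: d(mm) [ -1.9   0.9 -23.8] rv [-0.0005  0.0005  0.0002]
[[0.9, 0.1, 10.0], [0.9, 0.1, 10.0], [0.3, 0.0, 3.9]]
[[-0.001, 0.0, 0.0], [-0.0, -0.0, 0.0], [0.0, -0.0, -0.0]]
```

Call:
{"name": "drive_tool", "arguments": {"travel": [[0.9,0.1,10],[0.9,0.1,7],[0,0,4],[0,0,0],[0,0,0]], "delta_rot": [[0,0,0],[0,0,0],[0,0,0],[0,0,0],[0,0,0]]}}

```text
clock: 8.6
tool_pos: [0.5481, -0.0631, 0.1265]
tool_rot: [-0.002, 0.16, 0.987, -0.0]
contact_force: [0.4, 0.3, 0.1]
width: 0.549
```

Run:
```python
from h import *
plan([.547,-.0625,.127],2.8216,1,10)
im,d=manip.capture('wrist'); cv2.imwrite('pics/i.png',im)
im,d=manip.capture('side'); cv2.imwrite('pics/i2.png',cv2.resize(im[130:250,190:340],None,fx=5,fy=5,interpolation=cv2.INTER_CUBIC))
```

```text
pos [ 0.5481 -0.0631  0.1265] F [0.38 0.28 0.13] M [0.077 0.041 0.008] w 0.549 t 8.6 q [-0.21 -0.02  1.95 -0.    1.22 -1.46]
left: d(mm) [-1.1  0.6  0.5] rv [-0.0009 -0.0032 -0.0004]
[[1.2, 0.3, -0.5]]
[[-0.001, -0.003, -0.0]]
```

View pics/i.png

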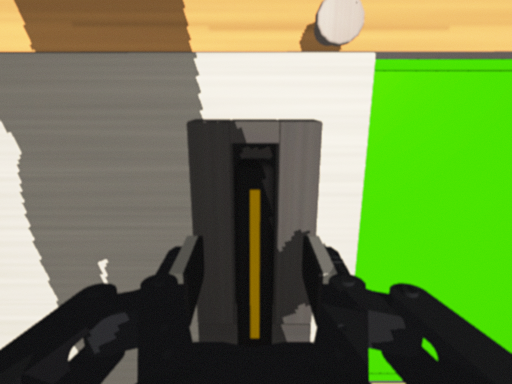

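View pics/i2.png

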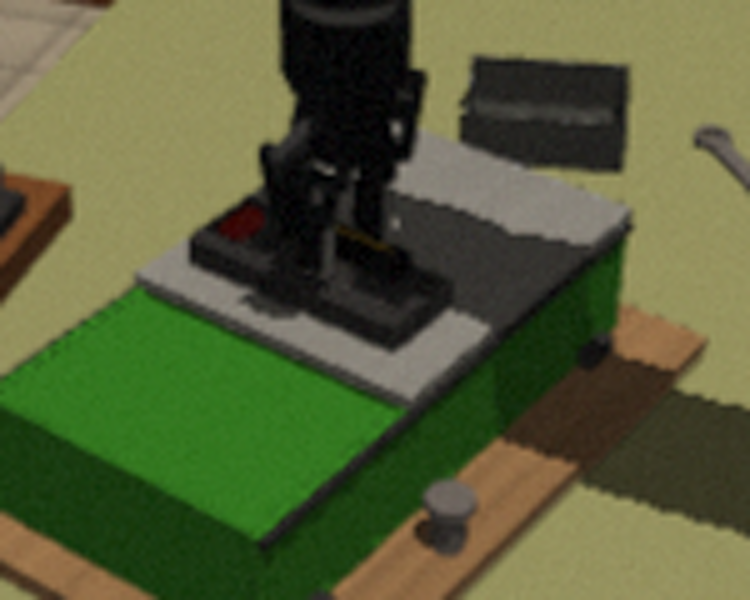

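Call:
{"name": "drive_tool", "arguments": {"travel": [[1,0.2,0],[0,0,0],[0,0,0],[0,0,0],[0,0,0]], "delta_rot": [[0,-0.003,0],[0,0,0],[0,0,0],[0,0,0],[0,0,0]], "grip": -1, "squeeze": 25}}

```text
clock: 9.12
tool_pos: [0.5482, -0.0624, 0.1283]
tool_rot: [0.002, 0.159, 0.987, -0.0]
contact_force: [1.0, -0.4, -1.6]
width: 0.18
```

Call:
{"name": "drive_tool", "arguments": {"travel": [[0,0,0],[0,0,0],[0,0,0]], "delta_rot": [[0,0,0],[0,0,0],[0,0,0]]}}

```text
clock: 9.37
tool_pos: [0.5482, -0.0624, 0.1283]
tool_rot: [0.002, 0.159, 0.987, -0.0]
contact_force: [1.0, 1.2, -0.8]
width: 0.181
```

Run:
```python
from h import *
plan([.547,-.0625,.127],2.8216,1,10)
im,d=manip.capture('wrist'); cv2.imwrite('pics/j.png',im)
```

```text
pos [ 0.5482 -0.0624  0.1283] F [ 0.98  1.2  -0.82] M [ 0.035 -0.046  0.031] w 0.181 t 9.37 q [-0.21 -0.03  1.95 -0.    1.21 -1.46]
left: d(mm) [-1.2 -0.1 -1.3] rv [ 0.0001  0.004  -0.0002]
[[1.1, -0.5, 1.3]]
[[0.0, 0.004, -0.0]]
```

View pics/j.png

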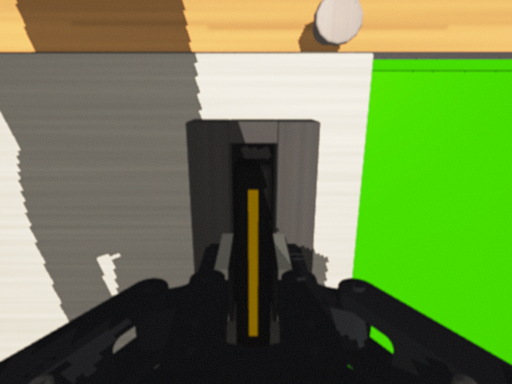

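Call:
{"name": "drive_tool", "arguments": {"travel": [[0,0,0],[0,0,0]], "delta_rot": [[0,0,0.05],[0,0,0.05]]}}

```text
clock: 9.58
tool_pos: [0.5482, -0.0625, 0.1283]
tool_rot: [0.002, 0.21, 0.978, -0.0]
contact_force: [0.9, -0.1, -1.1]
width: 0.179
```

```bash
cat > m.py <<'E'
from h import *
s=manip.read_state(); A=q2R(s['tool_rot']); yaw=np.arctan2(A[1,0],A[0,0]); t=(2.8216-yaw+np.pi)%(2*np.pi)-np.pi
print('turn',round(t,4),'M',s['moment'].round(3),'F',s['contact_force'].round(2),'pos',s['tool_pos'].round(4),'tau6',round(s['joint_efforts'][5],4),'qv6',round(s['qvel'][5],3),'tilt',(A.T@[0,0,-1]).round(3)[:2],'w',round(s['width'],3),'t',round(s['clock'],2),'q6',s['qpos'][5].round(3))
E
python3 m.py
```

```text
turn 0.1029 M [-0.042 -0.022  0.085] F [ 0.92 -0.08 -1.13] pos [ 0.5482 -0.0625  0.1283] tau6 -0.4535 qv6 0.604 tilt [ 0.004 -0.   ] w 0.179 t 9.58 q6 -1.358
```

Call:
{"name": "drive_tool", "arguments": {"travel": [[0,0,0],[0,0,0],[0,0,0],[0,0,0],[0,0,0]], "delta_rot": [[0,0,0.06],[0,0,0.06],[0,0,0.06],[0,0,0.06],[0,0,0.06]]}}

```text
clock: 10.0
tool_pos: [0.548, -0.0627, 0.1283]
tool_rot: [0.002, 0.36, 0.933, -0.0]
contact_force: [0.8, 0.9, -0.3]
width: 0.178
```

```bash
python3 m.py
```

```text
turn 0.4167 M [ 0.015 -0.025  0.134] F [ 0.76  0.85 -0.28] pos [ 0.548  -0.0627  0.1283] tau6 -0.5391 qv6 0.747 tilt [ 0.004 -0.   ] w 0.178 t 10.0 q6 -1.044
```

Call:
{"name": "drive_tool", "arguments": {"travel": [[0,0,0]], "delta_rot": [[0,0,0.03]]}}

```text
clock: 10.08
tool_pos: [0.5479, -0.0628, 0.1283]
tool_rot: [0.002, 0.375, 0.927, -0.0]
contact_force: [1.4, -0.4, -1.0]
width: 0.183
```

```bash
python3 m.py
```

```text
turn 0.4492 M [ 0.015 -0.028  0.081] F [ 1.37 -0.41 -0.98] pos [ 0.5479 -0.0628  0.1283] tau6 -0.0663 qv6 0.358 tilt [ 0.004 -0.   ] w 0.183 t 10.08 q6 -1.012
```

Call:
{"name": "drive_tool", "arguments": {"travel": [[0,0,0],[0,0,0]], "delta_rot": [[0,0,0.03],[0,0,0.03]]}}

```text
clock: 10.25
tool_pos: [0.5479, -0.0628, 0.1283]
tool_rot: [0.002, 0.404, 0.915, -0.001]
contact_force: [-0.5, 0.4, -1.7]
width: 0.179
```

```bash
python3 m.py
```

```text
turn 0.512 M [ 0.01  -0.015  0.037] F [-0.5   0.37 -1.71] pos [ 0.5479 -0.0628  0.1283] tau6 -0.2331 qv6 0.375 tilt [ 0.003 -0.   ] w 0.179 t 10.25 q6 -0.949
```

Call:
{"name": "drive_tool", "arguments": {"travel": [[0,0,0]], "delta_rot": [[0,0,0.03]]}}

```text
clock: 10.33
tool_pos: [0.5479, -0.0628, 0.1283]
tool_rot: [0.002, 0.418, 0.908, -0.001]
contact_force: [1.3, 0.6, -1.3]
width: 0.178
```

```bash
python3 m.py
```

```text
turn 0.5434 M [-0.004 -0.046  0.052] F [ 1.31  0.6  -1.26] pos [ 0.5479 -0.0628  0.1283] tau6 -0.2384 qv6 0.371 tilt [ 0.003 -0.   ] w 0.178 t 10.33 q6 -0.917
```

Call:
{"name": "drive_tool", "arguments": {"travel": [[0,0,0]], "delta_rot": [[0,0,0.03]]}}

```text
clock: 10.42
tool_pos: [0.5479, -0.0628, 0.1283]
tool_rot: [0.002, 0.433, 0.902, -0.001]
contact_force: [-0.1, 0.9, -1.2]
width: 0.181
```

```bash
python3 m.py
```

```text
turn 0.5747 M [ 0.008 -0.032  0.039] F [-0.11  0.93 -1.2 ] pos [ 0.5479 -0.0628  0.1283] tau6 -0.2388 qv6 0.371 tilt [ 0.003 -0.   ] w 0.181 t 10.42 q6 -0.886
```

Call:
{"name": "drive_tool", "arguments": {"travel": [[0,0,0]], "delta_rot": [[0,0,0.03]]}}

```text
clock: 10.5
tool_pos: [0.5479, -0.0628, 0.1283]
tool_rot: [0.002, 0.447, 0.895, -0.001]
contact_force: [-0.1, -0.4, -1.0]
width: 0.178
```

```bash
python3 m.py
```

```text
turn 0.606 M [ 0.027 -0.062  0.067] F [-0.14 -0.39 -1.04] pos [ 0.5479 -0.0628  0.1283] tau6 -0.2389 qv6 0.373 tilt [ 0.003 -0.   ] w 0.178 t 10.5 q6 -0.855
```

Call:
{"name": "drive_tool", "arguments": {"travel": [[0,0,0]], "delta_rot": [[0,0,0.03]]}}

```text
clock: 10.58
tool_pos: [0.5478, -0.0629, 0.1283]
tool_rot: [0.001, 0.461, 0.888, -0.001]
contact_force: [1.0, -0.4, -1.5]
width: 0.177
```

```bash
python3 m.py
```

```text
turn 0.6374 M [-0.02  -0.06   0.092] F [ 0.95 -0.38 -1.51] pos [ 0.5478 -0.0629  0.1283] tau6 -0.2158 qv6 0.373 tilt [ 0.003 -0.   ] w 0.177 t 10.58 q6 -0.823
```

Call:
{"name": "drive_tool", "arguments": {"travel": [[0,0,0]], "delta_rot": [[0,0,0.03]]}}

```text
clock: 10.67
tool_pos: [0.5478, -0.0629, 0.1283]
tool_rot: [0.001, 0.474, 0.88, -0.001]
contact_force: [0.7, -0.1, -1.1]
width: 0.179
```

```bash
python3 m.py
```

```text
turn 0.6686 M [ 0.052 -0.053  0.165] F [ 0.7  -0.06 -1.09] pos [ 0.5478 -0.0629  0.1283] tau6 -0.137 qv6 0.37 tilt [ 0.003 -0.   ] w 0.179 t 10.67 q6 -0.792
```

Call:
{"name": "drive_tool", "arguments": {"travel": [[0,0,0]], "delta_rot": [[0,0,0.03]]}}

```text
clock: 10.75
tool_pos: [0.5478, -0.0629, 0.1283]
tool_rot: [0.001, 0.488, 0.873, -0.001]
contact_force: [0.6, 0.1, -1.2]
width: 0.179
```

```bash
python3 m.py
```

```text
turn 0.6995 M [ 0.002 -0.061  0.279] F [ 0.64  0.1  -1.2 ] pos [ 0.5478 -0.0629  0.1283] tau6 -0.0523 qv6 0.367 tilt [ 0.003 -0.   ] w 0.179 t 10.75 q6 -0.761
```

Call:
{"name": "drive_tool", "arguments": {"travel": [[0,0,0],[0,0,0],[0,0,0]], "delta_rot": [[0,0,-0.05],[0,0,0],[0,0,0]]}}

```text
clock: 11.0
tool_pos: [0.5478, -0.0629, 0.1283]
tool_rot: [0.001, 0.466, 0.885, -0.001]
contact_force: [1.0, 0.3, -0.8]
width: 0.179
```

```bash
python3 m.py; python3 -c "
from h import *
uy=np.array([np.sin(.32),np.cos(.32),0])
A=q2R(manip.read_state()['tool_rot']); print('dir in tool per mm',(A.T@uy).round(4))"
```

```text
turn 0.6493 M [-0.041 -0.075  0.114] F [ 1.02  0.32 -0.82] pos [ 0.5478 -0.0629  0.1283] tau6 0.0675 qv6 -0.01 tilt [0.003 0.   ] w 0.179 t 11.0 q6 -0.811
dir in tool per mm [ 0.6046  0.7965 -0.002 ]
```

Call:
{"name": "drive_tool", "arguments": {"travel": [[0.9,1.2,0],[0.9,1.2,0]], "delta_rot": [[0,0,0],[0,0,0]]}}

```text
clock: 11.17
tool_pos: [0.5483, -0.0614, 0.1283]
tool_rot: [0.002, 0.466, 0.885, -0.003]
contact_force: [-1.0, -3.6, -1.1]
width: 0.179
```

```bash
python3 m.py
```

```text
turn 0.6504 M [-0.456  0.177  0.08 ] F [-0.96 -3.59 -1.14] pos [ 0.5483 -0.0614  0.1283] tau6 0.0717 qv6 0.041 tilt [0.005 0.003] w 0.179 t 11.17 q6 -0.804
```

Call:
{"name": "drive_tool", "arguments": {"travel": [[1.2,1.6,0],[1.2,1.6,0]], "delta_rot": [[0,0,0],[0,0,0]]}}

```text
clock: 11.33
tool_pos: [0.5493, -0.0584, 0.1283]
tool_rot: [0.001, 0.467, 0.884, -0.004]
contact_force: [-1.5, -3.6, -1.0]
width: 0.179
```

```bash
python3 m.py
```

```text
turn 0.6514 M [-0.428  0.133  0.153] F [-1.51 -3.55 -1.02] pos [ 0.5493 -0.0584  0.1283] tau6 0.0685 qv6 0.051 tilt [0.006 0.005] w 0.179 t 11.33 q6 -0.796
```

Call:
{"name": "drive_tool", "arguments": {"travel": [[2.4,3.2,0],[3.6,4.8,0],[4.2,5.6,0],[4.2,5.6,0],[4.2,5.6,0]], "delta_rot": [[0,0,0],[0,0,0],[0,0,0],[0,0,0],[0,0,0]]}}

```text
clock: 11.75
tool_pos: [0.559, -0.0289, 0.1283]
tool_rot: [0.001, 0.468, 0.884, -0.005]
contact_force: [-1.4, -4.0, -0.3]
width: 0.179
```

```bash
python3 m.py; python3 -c "
from h import *
plan([.5887,.0605,.1283],2.8216-.65,5,7)"
```

```text
turn 0.6536 M [-0.537  0.229  0.153] F [-1.4  -4.05 -0.34] pos [ 0.559  -0.0289  0.1283] tau6 -0.0186 qv6 0.162 tilt [0.007 0.008] w 0.179 t 11.75 q6 -0.735
pos [ 0.559  -0.0289  0.1283] F [-1.4  -4.05 -0.34] M [-0.537  0.229  0.153] w 0.179 t 11.75 q [-0.14 -0.01  1.93 -0.01  1.22 -0.73]
left: d(mm) [29.7 89.4  0. ] rv [-0.0084  0.0071 -0.0036]
[[4.3, 5.6, -0.1], [4.2, 5.6, -0.0], [4.2, 5.6, -0.0], [4.2, 5.6, -0.0], [4.2, 5.6, -0.0]]
[[-0.008, 0.007, -0.004], [0.0, -0.0, 0.0], [0.0, -0.0, 0.0], [0.0, -0.0, 0.0], [0.0, 0.0, 0.0]]
```

Call:
{"name": "drive_tool", "arguments": {"travel": [[4.2,5.6,0],[4.2,5.6,0],[4.2,5.6,0],[4.2,5.6,0],[4.2,5.6,0]], "delta_rot": [[-0.005,0.005,-0.004],[0,0,0],[0,0,0],[0,0,0],[0,0,0]]}}

```text
clock: 12.17
tool_pos: [0.5711, 0.0077, 0.1283]
tool_rot: [-0.0, 0.466, 0.885, -0.002]
contact_force: [-0.9, -4.3, 1.3]
width: 0.177
```

Call:
{"name": "drive_tool", "arguments": {"travel": [[4.2,5.6,0],[4.2,5.6,0],[4.2,5.6,0]], "delta_rot": [[0,0,0],[0,0,0],[0,0,0]]}}

```text
clock: 12.42
tool_pos: [0.5784, 0.0299, 0.1283]
tool_rot: [-0.0, 0.466, 0.885, -0.002]
contact_force: [-1.1, -5.4, 1.1]
width: 0.182
```

```bash
python3 m.py; python3 -c "
from h import *
plan([.5887,.0605,.1283],2.8216-.65,5,7)"
```

```text
turn 0.6485 M [-0.763  0.225 -0.023] F [-1.12 -5.43  1.07] pos [0.5784 0.0299 0.1283] tau6 -0.1347 qv6 0.154 tilt [0.002 0.005] w 0.182 t 12.42 q6 -0.64
pos [0.5784 0.0299 0.1283] F [-1.12 -5.43  1.07] M [-0.763  0.225 -0.023] w 0.182 t 12.42 q [-0.04  0.04  1.89 -0.    1.22 -0.64]
left: d(mm) [10.3 30.6  0. ] rv [-0.0046  0.0017  0.0015]
[[4.2, 5.6, -0.0], [4.2, 5.6, -0.0], [4.2, 5.6, -0.0], [4.2, 5.6, -0.0], [2.6, 3.4, -0.0]]
[[-0.005, 0.002, 0.001], [0.0, -0.0, -0.0], [0.0, -0.0, 0.0], [0.0, 0.0, 0.0], [0.0, 0.0, 0.0]]
```

Call:
{"name": "drive_tool", "arguments": {"travel": [[4.2,5.6,0],[4.2,5.6,0],[3,4,0],[2.4,3.2,0],[1.8,2.4,0]], "delta_rot": [[-0.005,0,0],[0,0,0],[0,0,0],[0,0,0],[0,0,0]]}}

```text
clock: 12.83
tool_pos: [0.588, 0.0585, 0.1283]
tool_rot: [0.001, 0.465, 0.885, 0.0]
contact_force: [-1.4, -3.4, 1.4]
width: 0.18
```

Call:
{"name": "drive_tool", "arguments": {"travel": [[1.2,1.6,0],[1.2,1.6,0]], "delta_rot": [[0,0,0],[0,0,0]]}}

```text
clock: 13.0
tool_pos: [0.5887, 0.0609, 0.1282]
tool_rot: [0.001, 0.464, 0.886, -0.003]
contact_force: [-6.6, -16.1, 3.4]
width: 0.175
```

```bash
python3 m.py; python3 -c "
from h import *
plan([.5887,.0605,.1283],2.8216-.65,1,7)"
```

```text
turn 0.646 M [-2.7    0.96   0.029] F [ -6.56 -16.1    3.36] pos [0.5887 0.0609 0.1282] tau6 -0.0392 qv6 0.043 tilt [0.005 0.004] w 0.175 t 13.0 q6 -0.588
pos [0.5887 0.0609 0.1282] F [ -6.56 -16.1    3.36] M [-2.7    0.96   0.029] w 0.175 t 13.0 q [ 0.02  0.06  1.86 -0.01  1.22 -0.59]
left: d(mm) [-0.  -0.4  0.1] rv [-0.0036  0.0046  0.004 ]
[[-0.3, -0.2, -0.1]]
[[-0.004, 0.005, 0.004]]
```

The end stop has been reached (force rise, 130 mm travelled). I'll relax, open, and rise.

Call:
{"name": "drive_tool", "arguments": {"travel": [[-0.3,-0.4,0],[0,0,0]], "delta_rot": [[0,0,0],[0,0,0]]}}

```text
clock: 13.17
tool_pos: [0.5886, 0.0606, 0.1283]
tool_rot: [0.001, 0.465, 0.885, -0.002]
contact_force: [-0.8, -3.0, -0.1]
width: 0.176
```

Call:
{"name": "drive_tool", "arguments": {"travel": [[0,0,0],[0,0,0],[0,0,0],[0,0,0]], "delta_rot": [[0,0,0],[0,0,0],[0,0,0],[0,0,0]], "grip": 0.0}}

```text
clock: 13.5
tool_pos: [0.5896, 0.0633, 0.1285]
tool_rot: [0.001, 0.465, 0.885, 0.001]
contact_force: [-0.1, -0.8, 0.2]
width: 0.504
```

Call:
{"name": "drive_tool", "arguments": {"travel": [[0,0,-8],[0,0,-20],[0,0,-35],[0,0,-35],[0,0,-10]], "delta_rot": [[0,0,0],[0,0,0],[0,0,0],[0,0,0],[0,0,0]]}}

```text
clock: 13.92
tool_pos: [0.5864, 0.0646, 0.2365]
tool_rot: [-0.004, 0.465, 0.885, -0.0]
contact_force: [0.7, -0.5, 0.7]
width: 0.501
```

Call:
{"name": "drive_tool", "arguments": {"travel": [[0,0,0],[0,0,0],[0,0,0]], "delta_rot": [[0,0,0],[0,0,0],[0,0,0]]}}

```text
clock: 14.17
tool_pos: [0.5884, 0.065, 0.2412]
tool_rot: [-0.001, 0.465, 0.885, 0.002]
contact_force: [0.1, -0.1, -0.2]
width: 0.497
```

Run:
```python
from h import *
s=manip.read_state(); print(s['tool_pos'],s['contact_force'],s['width'],s['clock'])
c=cam('wrist',s)
im,d=manip.capture('wrist'); cv2.imwrite('pics/k.png',im); np.save('pics/k.npy',d)
hsv=cv2.cvtColor(im,cv2.COLOR_BGR2HSV); H,S,V=[hsv[...,k].astype(int) for k in range(3)]
y=((abs(H-26)<7)&(S>180)&(V>100)).astype(np.uint8)
n,l,stt,_=cv2.connectedComponentsWithStats(y)
for k in range(1,n):
    if stt[k,4]>60:
        q=np.argwhere(l==k)[:,::-1]; P=ray(c,q,.166); print(stt[k],cv2.minAreaRect(P[:,:2].astype(np.float32)), 'z',np.median(px2w(c,q,d[q[:,1],q[:,0]])[:,2]))
im,d=manip.capture('side'); cv2.imwrite('pics/k2.png',im)
im,d=manip.capture('scene'); cv2.imwrite('pics/k3.png',im)
```

```text
[0.58842109 0.06503275 0.24118586] [ 0.14229535 -0.07051701 -0.17438007] 0.4970270602809222 14.1667
[246 154   7  86 549] ((0.5867940783500671, 0.06105823069810867), (0.004683989100158215, 0.06829823553562164), 34.56416320800781) z 0.1661545325180143
```

View pics/k.png

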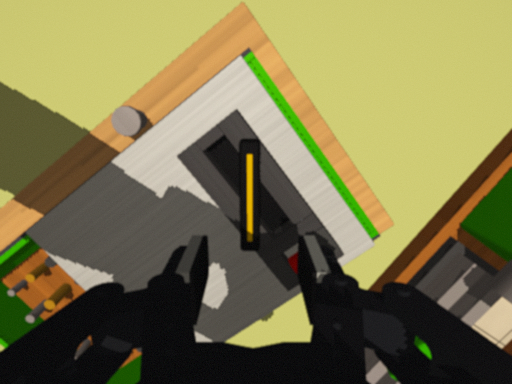

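View pics/k2.png

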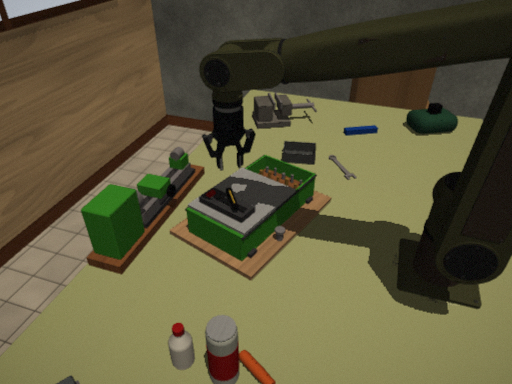

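View pics/k3.png

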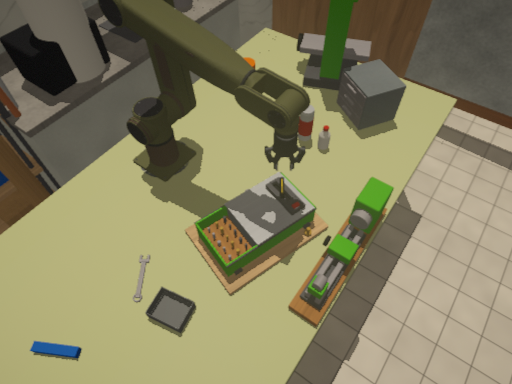

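```bash
python3 -c "
from cell import manip
print(manip.hand_in()); print(manip.read_state()['clock'])"
```

```text
the job is handed in; nothing more can be done
None
the job is handed in; nothing more can be done
```

The case is open and the job is handed in; it took about 14 s of the 72 s allowed. Handing in reports no verdict.

**Button:** I pressed it with shut fingers. The highest reading was about 10 N, the force then fell as the catch let go, and the handle popped out.

**Handle:** I gripped the T-bar at 25 N and turned it clockwise. The buffer was felt at about 0.63 rad, and I went at most about 0.07 rad past it, with about 0.28 N m on the handle including friction. I then eased back to 0.65 rad.

**Lid:** It slid with about 4–5 N and met its end stop at about 17 N.

**Last checks**
- The yellow line on the bar moved about 130 mm along +y from its shut position, so the lid is fully back.
- The bar is turned about 0.65 rad and its top is at 166 mm, so the handle stands fully out.
- The gripper is open and clear above the case, and the force reads about zero.
- Bystanders: by eye they are where they were, but I did not measure each one.

**One thing disagreed:** the real fingertips sat about 20 mm behind the stated tool point. I saw this in the depth image before touching the button, and set the heights for pressing and gripping by that image and by feel.

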